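# Clamp the module in the test jig

## Task

Push the jig's carrier fully in by its orange tab so that the white module sits under the pad, then screw the T-handle down clockwise (seen from above), half a turn at a time by its ball ends, until it comes to its lower stop and the pad holds the module firmly. Keep the module lying in the carrier, let go of the handle, and do not disturb anything else on the bench.

Things in the scene. Friction and masses are not known exactly. Their poses are not given: they have to be found in the camera images.
- jig: Clamping jig fixed to the bench: aluminium base 120 x 335 x 15 mm (jig y -235 to +100), blue column (y +61 to +97) and blue arm (46 mm wide, y -28 to +97) over the bed; their tops 111 mm above the bench, only the T-handle is higher. Origin: on the bench under the vertical screw axis. Its y axis points the way the carrier slides in, from the orange tab to the column; z is up.
- carrier (a joint): Travel in m of the grey sliding carrier along the jig's +y: 0 to 0.08; it starts fully out at 0, 0.08 = fully in at its stop, module under the pad. Moves against about 2 N of friction and stays where left.
- tab_top (a point): Centre of the top edge of the carrier's orange upright tab, 57 mm above the bench; the tab is 40 mm wide (jig x), 10 mm thick (jig y) and 42 mm high, standing on the carrier. It lies 225 mm before the screw axis (jig y) when the carrier is out, 145 mm when in. Push it towards the column, or pinch it.
- module: White electronic module 54 x 66 x 24 mm (jig x, y, z) lying loose in the carrier between low black fences (8 mm high, 3 mm play). Origin: centre of its underside, 23.5 mm above the bench.
- thandle (a joint): Turn of the T-handle screw, rad: grows clockwise seen from above, lowering handle and pad 8 mm a turn (1.27 mm per rad). 0 = fully up, 8.5 = lower stop; starts between 0.8 and 2.6. Turns against about 0.06 Nm, stays where left. With the carrier in, the sprung pad meets the module near 6.3 rad; its spring then adds about 4 N per rad.
- hub (a point): Centre of the steel T-handle hub (24 mm across, 24 mm high) on the vertical screw axis, at the height of the cross bar: 170.5 mm above the bench at 0 rad, 159.7 mm at 8.5 rad.
- red_end (a point): Centre of the red ball (22 mm across) on one end of the T-handle's 10 mm cross bar, 50 mm from the screw axis, level with the hub. At joint value 0 it lies towards the jig's +x.
- black_end (a point): Centre of the black ball (22 mm across) on the other end of the cross bar, opposite the red ball.
- pad: Black round pressure pad, 32 mm across, under the screw, sprung. Origin: centre of its lower face, 55.5 mm above the bench when fully up; the module's top is at 47.5 mm.
- multimeter: yellow hand multimeter, 140 x 75 x 32 mm, lying flat on the bench; bystander, leave alone. Origin: centre of its underside.
- screwdriver: red-handled screwdriver 180 mm long lying beside the jig; bystander, leave alone.
- tape: blue roll of tape, 60 mm across, 19 mm high, flat on the bench beside the jig; bystander, leave alone. Origin: centre of its underside.
- juice: amber juice bottle with green cap, 72 mm across, 220 mm tall, standing; bystander, leave alone. Origin: centre of its underside.
- solvent: white squeeze bottle with red cap, 48 mm across, 130 mm tall, standing; bystander, leave alone. Origin: centre of its underside.
- wrench: steel spanner 160 mm long lying on the bench; bystander, leave alone.
- mug: blue mug, 76 mm across, 90 mm tall, standing; bystander, leave alone. Origin: centre of its underside.
Not all that is in view belongs to the job. There is more than one size of the module; the one meant has the size given above.

How it is judged (in metres and radians):
On the way, in this order (a step that is already met when the one before it is completed fails the run):
1. the carrier is fully in with the module under the raised pad (value of joint carrier above 0.076 m and y of module in the frame of jig between -0.008 and 0.008 m and x of module in the frame of jig between -0.008 and 0.008 m and angle between module's own z axis and vertical below 0.06 rad and value of joint thandle below 4 rad), for 0.2 s.
2. the T-handle is screwed down and the pad presses the module (value of joint carrier above 0.076 m and value of joint thandle above 7.9 rad and contact force between pad and module above 4 N), for 0.2 s.
At the end, for the whole second after the job is handed in: The carrier is in to within 4 mm of its stop, the module lies flat in it under the pad (centre within 8 mm of the screw axis each way), the T-handle is within 0.6 rad of its lower stop and at rest, the pad presses the module with more than 4 N (all of step 2 and y of module in the frame of jig between -0.008 and 0.008 m and x of module in the frame of jig between -0.008 and 0.008 m and angle between module's own z axis and vertical below 0.06 rad and velocity of joint thandle between -0.1 and 0.1 rad/s); the robot touches nothing.
It fails at once if anything lying on the bench (multimeter, screwdriver, tape, spanner) is moved by more than 30 mm (distance of any of multimeter, screwdriver, tape, wrench from where it was at the start of the episode above 0.03 m).
It fails at once if a bottle or the mug is moved by more than 30 mm or tipped (distance of any of juice, solvent, mug from where it was at the start of the episode above 0.03 m or angle between any of juice, solvent, mug's own z axis and vertical above 0.5 rad).
It fails at once if the module is tipped or lifted out of the carrier (angle between module's own z axis and vertical above 0.35 rad or height (world z) of module above 0.045 m).
It also fails if it takes over 72 s, if anything falls off the work surface, if the arm or the gripper's body presses on something with over 40 N, if the wrist force passes 120 N, or if a joint passes its speed limit or range.

## Robot

A 7-joint arm with a two-finger parallel gripper is mounted at the origin on the work surface. World frame = base frame: x ahead of the robot, y to its left, z up, the work surface at z = 0. Lengths are in m, angles in degrees, forces in N, time in s.
With the tool pointing down it reaches from about 0.35 to 0.9 m from the base axis. Payload 19.9 kg.
Tool frame: the origin (TCP) lies at the very end of the fingers, on their centre line; the grasp point (between the pads) lies behind it (bot.grip_point_offset is the z of the grasp point in the tool frame, in m); z points along the fingers, y is the direction in which the jaws open and shut (so a half turn about z gives the same grasp; the last joint's range is limited). The gripper opens to 85 mm and grips with 20 to 120 N. Pads are 22 mm wide; open, the fingers measure 114 mm over their backs; the gripper's body (76 mm by 85 mm) begins 54 mm behind the grasp point. The pads swing forward as they close: fully open they stand 13 mm farther back than shut.
Start: joints at [-69.987, 23.915, -0.59, 92.452, 0.269, 63.638, -3.037], TCP at [0.238, 0.578, 0.231] pointing down, gripper open.
Joint ranges: [-161.28, 161.28], [-22.2, 115.67], [-73.04, 71.86], [3.21, 147.25], [-68.34, 248.33], [10.77, 114.83], [-161.83, 161.83]. Speed limits (degrees/s): [108.29, 108.29, 136.94, 136.94, 172.46, 172.46, 172.46].

## Interface

Orientations are given as a 3x3 rotation matrix whose columns are the frame's x, y, z axes.
In Python, from plant import bot, viewer gives the robot as it stands.
- The arm moves only by the tool drive_tool, never from a script. Its argument "series" is a list of rows, each a list of 7 numbers: the shift along the tool's x, y, z in mm, then the turn, a rotation vector about the tool's x, y, z in degrees, then the gripper command: -1 is shut, 1 is fully open, values between are in proportion. A call has 1 to 10 rows; each row is the pose to reach, as a shift and turn from the pose measured when the call began, along the tool's axes at that moment; what a row does not reach only later rows make up. A row lasts 1/10 s, in which the tool goes at most 50 mm and 8.59 degrees, less where a joint would pass 70% of its speed; a pose out of reach is approached as far as the arm can. A call with a gripper value outside its range is refused whole. The fingers move at their own pace and stop on an object; "grip_force" is the grip in N (left out, the last holds). Time passes only in rows, so rows that repeat a pose let the fingers close. It gives the time, the measured TCP pose, the force and the opening at its end, in the units of the state.
- bot.get_state(): the state, without advancing time (a new reading comes with each control period).
- viewer.camera(name): name is "scene" or "top" or "wrist"; returns a dict with "pixels" (384x512x3 uint8, blue, green, red), "z_map" (384x512 float32, m along the optical axis (not along the pixel's ray), 0 where there is no reading), "mtx" (3x3 intrinsics, pixels), "camera_from_world" (4x4, takes a point from world to camera coordinates). Camera axes: x right, y up, looking along -z (the intrinsics and any distortion apply to the point x, -y, -z); pixel columns grow to the right and rows downward; lengths in m; the calibration is good to about 2 mm. A picture is of the moment at which its call begins.
- bot.close_job(): hands the job in, once; it reports no verdict.
Trained networks look in a picture, given as the dict that the camera call returned (one of the last four; its "shot" number tells which), for a name from the list of things; names that differ only in an ending like _2 or _b are one class to them, and where a whole thing is asked for, a point or a joint stands for the part that bears it (a point fixed in the world has none). Each returns a list of dicts, best first, with "score" (0 to 1); they miss things now and then, are a little off and sometimes report something else, mostly with a low value. They report only what shows in the picture. A call takes as long as a camera call. They do not tell look-alikes from the thing itself.
- viewer.outline_of(name, picture): "region" (384x512 bool, what is visible of it) and "rect" ([left, top, right, bottom] in pixels, round what is visible of it).
The state is a dict: "time_s": time; "joints": joint angles; "joint_velocities": joint speeds; "joint_torque": joint torques, N m; "ee_pos": TCP position; "tool_rot": TCP orientation; "wrist_force": force on the tool from outside, world axes, zero at the start; "ft_torque": the same for the moment, N m; "grip_width": finger opening in m.
Only numpy, scipy, OpenCV 4.12 (cv2) and the standard library are available. Lean on these libraries where they do the work, as an engineer would, in place of code of your own. Each camera call takes 0.05 s, during which the arm holds its last target. There are 200 camera calls.

## Working session

There is one attempt and no reset: what is moved stays moved. The work goes in short steps, Python scripts to look and compute and a tool call to move; the robot and the scene stay as the last step left them, time stands still between calls to the robot, and variables do not carry over. Pictures are saved under pics/ and viewed, about 8 in all and at most 12, crops included, and the job is handed in when it is done.

Besides the shell and the picture viewer there is one more tool, called after ">>>" as name(argument=value, ...), one argument or row to a line, values as JSON. drive_tool: Moves the arm, as the interface text tells. Its arguments: {"type":"object","properties":{"series":{"type":"array"},"grip_force":{"type":"number"}},"required":["series"]}

```bash
mkdir -p pics; cat > h.py <<'E'
import numpy as np, cv2
from plant import bot, viewer
def world(p, m):
    v,u=np.nonzero(m&(p["z_map"]>0)); z=p["z_map"][v,u]; K=p["mtx"]
    x=(u-K[0,2])/K[0,0]*z; y=(v-K[1,2])/K[1,1]*z
    c=np.stack([x,-y,-z,np.ones_like(z)]); return (np.linalg.inv(p["camera_from_world"])@c)[:3].T
def ballc(P,r=0.011):
    from scipy.optimize import least_squares
    f=lambda c: np.linalg.norm(P-c,axis=1)-r
    return least_squares(f,P.mean(0)-[0,0,.005],loss='soft_l1',f_scale=.001).x
E
python3 - <<'E'
from h import *
a=viewer.camera("top"); b=viewer.camera("scene")
cv2.imwrite("pics/a.png",a["pixels"]);cv2.imwrite("pics/b.png",b["pixels"])
for n,p in(("top",a),("scene",b)):
  print(n,p["camera_from_world"].round(3).tolist())
  for t in["hub","red_end","black_end","tab_top","module","jig","multimeter","screwdriver","tape","juice","solvent","wrench","mug"]:
    for r in viewer.outline_of(t,p)[:2]:
      P=world(p,r["region"])
      print(t,round(r["score"],2),np.array(r["rect"]).tolist(),np.median(P,0).round(3) if len(P) else None, P.min(0).round(3),P.max(0).round(3))
s=bot.get_state();print(s["tool_rot"],s["ee_pos"],bot.grip_point_offset,s["grip_width"])
E
```

```text
top [[-0.024, -1.0, 0.006, 0.015], [0.975, -0.022, 0.22, -0.534], [-0.22, 0.011, 0.975, -0.971], [0.0, 0.0, 0.0, 1.0]]
hub 0.68 [192.4, 144.4, 227.5, 176.7] [0.598 0.118 0.176] [ 0.56   0.065 -0.004] [0.674 0.163 0.186]
red_end 0.84 [191.8, 146.8, 226.3, 174.8] [0.598 0.117 0.176] [ 0.56   0.068 -0.004] [0.674 0.163 0.186]
red_end 0.54 [177.2, 145.0, 290.4, 192.9] [0.583 0.071 0.024] [ 0.529 -0.121 -0.004] [0.674 0.232 0.186]
black_end 0.64 [192.2, 146.7, 228.9, 174.9] [0.6   0.113 0.176] [ 0.56   0.065 -0.004] [0.701 0.163 0.186]
tab_top 0.56 [222.9, 160.5, 289.3, 187.5] [ 0.59  -0.029  0.025] [ 0.556 -0.113  0.012] [0.637 0.082 0.064]
module 0.95 [227.0, 158.8, 250.7, 185.6] [0.593 0.035 0.048] [0.567 0.001 0.022] [0.624 0.069 0.053]
module 0.93 [156.6, 227.7, 188.5, 260.5] [0.396 0.242 0.033] [0.35  0.201 0.01 ] [0.442 0.284 0.038]
jig 0.68 [176.4, 145.5, 294.5, 193.0] [0.584 0.069 0.024] [ 0.531 -0.125 -0.004] [0.674 0.214 0.186]
jig 0.31 [193.1, 145.6, 227.5, 172.5] [0.6   0.115 0.175] [ 0.561  0.065 -0.004] [0.691 0.163 0.186]
multimeter 0.92 [335.0, 216.5, 374.3, 272.9] [ 0.37
[... 2343 characters left out ...]
.8] [0.494 0.134 0.015] [ 0.464  0.1   -0.003] [0.524 0.16  0.021]
solvent 0.73 [181.4, 141.1, 195.3, 174.5] [ 0.591 -0.393  0.059] [ 0.499 -0.65  -0.005] [ 0.611 -0.379  0.131]
wrench 0.85 [388.5, 258.2, 444.8, 283.8] [0.286 0.396 0.005] [ 0.2    0.367 -0.004] [0.36  0.418 0.01 ]
wrench 0.36 [228.0, 216.8, 247.9, 238.5] [0.616 0.047 0.045] [0.589 0.003 0.022] [0.63  0.12  0.091]
mug 0.85 [320.1, 277.5, 364.5, 338.1] [0.563 0.416 0.057] [ 0.448  0.307 -0.004] [0.59  0.478 0.092]
[[-9.24634019e-01  3.80856837e-01 -2.02940206e-05]
 [ 3.80856837e-01  9.24634012e-01 -1.21320179e-04]
 [-2.74410779e-05 -1.19905881e-04 -9.99999992e-01]] [0.23802355 0.57787217 0.23122986] -0.0187 0.08520740508920405
```

```bash
python3 - <<'E'
from h import *
a=cv2.imread("pics/a.png")[130:230,165:305]; b=cv2.imread("pics/b.png")[175:290,190:310]
cv2.imwrite("pics/c.png",np.hstack([cv2.resize(a,None,fx=3.4,fy=3.4,interpolation=2)[:340],cv2.resize(b,(320,340),interpolation=2)]))
p=viewer.camera("top"); M=np.ones((384,512),bool); v,u=np.nonzero(p["z_map"]>0)
P=world(p,M); C=p["pixels"][v,u].astype(int)
hsv=cv2.cvtColor(p["pixels"],cv2.COLOR_BGR2HSV)[v,u].astype(int)
near=(abs(P[:,0]-.6)<.12)&(P[:,1]<.25)&(P[:,1]>-.2)
T=near&(P[:,2]>.15)
red=T&((hsv[:,0]<8)|(hsv[:,0]>172))&(hsv[:,1]>120); blk=T&(C.max(1)<70)
for n,m in(("red",red),("blk",blk),("tabtop",near&(P[:,2]>.05)&(P[:,2]<.066)&(P[:,1]<-.07)),("allT",T),("blue arm",near&(P[:,2]>.1)&(P[:,2]<.118)),("base",near&(P[:,2]>.01)&(P[:,2]<.02)&(P[:,0]>.5))):
  Q=P[m]; print(n,len(Q),Q.mean(0).round(4),Q.min(0).round(3),Q.max(0).round(3))
  if len(Q)>5: print(cv2.minAreaRect((Q[:,:2]*1000).astype(np.float32)))
  if n in("red","blk") and len(Q)>5: print("ball",ballc(Q).round(4))
E
```

```text
red 47 [0.6274 0.0745 0.1766] [0.619 0.066 0.166] [0.637 0.084 0.181]
((628.4990844726562, 74.3652572631836), (17.41976547241211, 17.648923873901367), 40.09419250488281)
ball [0.6305 0.0752 0.1695]
blk 43 [0.5668 0.1544 0.1767] [0.56  0.145 0.167] [0.577 0.163 0.182]
((567.2698364257812, 154.83804321289062), (17.40387725830078, 16.622573852539062), 33.05504608154297)
ball [0.5703 0.1547 0.1695]
tabtop 51 [ 0.5886 -0.1095  0.0576] [ 0.57  -0.115  0.053] [ 0.608 -0.104  0.062]
((588.9797973632812, -109.4946517944336), (9.35195541381836, 37.49191665649414), 87.57441711425781)
allT 269 [0.598  0.1146 0.1759] [0.56  0.066 0.16 ] [0.638 0.163 0.185]
((600.0842895507812, 114.30369567871094), (22.41694450378418, 120.50114440917969), 36.201454162597656)
blue arm 601 [0.5994 0.157  0.1113] [0.573 0.087 0.1  ] [0.631 0.211 0.118]
((600.3412475585938, 149.4036102294922), (125.11089324951172, 58.065494537353516), 87.88226318359375)
base 1724 [0.5869 0.0238 0.0155] [ 0.5   -0.122  0.01 ] [0.719 0.217 0.02 ]
((606.2992553710938, 47.21000671386719), (333.71826171875, 221.66590881347656), 87.26435089111328)
```

View pics/c.png

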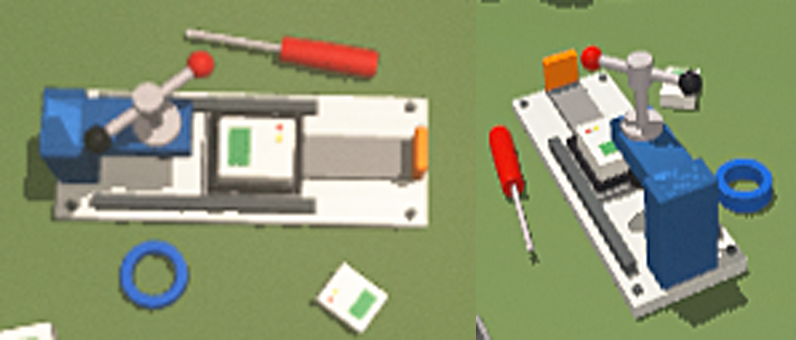

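>>> drive_tool(
  series=[
    [-598, -536, 0, 0, 0, 70.4, -1],
    [-598, -536, 0, 0, 0, 70.4, -1],
    [-598, -536, 0, 0, 0, 70.4, -1],
    [-598, -536, 0, 0, 0, 70.4, -1],
    [-598, -536, 0, 0, 0, 70.4, -1],
    [-598, -536, 0, 0, 0, 70.4, -1],
    [-598, -536, 0, 0, 0, 70.4, -1],
    [-598, -536, 0, 0, 0, 70.4, -1],
    [-598, -536, 0, 0, 0, 70.4, -1],
    [-598, -536, 0, 0, 0, 70.4, -1],
  ],
  grip_force=40,
)

```text
time_s: 2.45
ee_pos: [0.4557, 0.1257, 0.2317]
tool_rot: [[0.05, 0.999, 0.001], [0.999, -0.05, 0.001], [0.001, 0.001, -1.0]]
wrist_force: [1.0, 0.5, -0.6]
grip_width: 0.0
```

```bash
cat > d.py <<'E'
from h import *
import sys
t=np.array([float(v) for v in sys.argv[1:4]]); yaw=float(sys.argv[4]) # world yaw of tool y
s=bot.get_state(); R=s["tool_rot"]; 
c,n=np.cos(np.radians(yaw)),np.sin(np.radians(yaw))
G=np.array([[-n,c,0],[c,n,0],[0,0,-1.]])
print("t",s["time_s"],"pos",s["ee_pos"].round(4),"yaw",np.degrees(np.arctan2(R[1,1],R[0,1])).round(1),"j",np.round(s["joints"],1),"F",s["wrist_force"].round(1),s["grip_width"])
print("shift mm",(R.T@(t-s["ee_pos"])*1000).round(1),"rot",np.degrees(cv2.Rodrigues(R.T@G)[0].ravel()).round(2))
E
python3 d.py .587 -.145 .231 -2.8
```

```text
t 2.45 pos [0.4557 0.1257 0.2317] yaw -2.9 j [-42.9   8.5  26.2 114.2  -4.4  58.2 -17.5] F [ 1.   0.5 -0.6] 2.3162272695911092e-05
shift mm [-263.8  144.6    0.6] rot [ 0.04 -0.03 -0.05]
```

>>> drive_tool(
  series=[
    [-264, 145, 0, 0, 0, 0, -1],
    [-264, 145, 0, 0, 0, 0, -1],
    [-264, 145, 0, 0, 0, 0, -1],
    [-264, 145, 0, 0, 0, 0, -1],
    [-264, 145, 0, 0, 0, 0, -1],
    [-264, 145, 0, 0, 0, 0, -1],
    [-264, 145, 0, 0, 0, 0, -1],
    [-264, 145, 100, 0, 0, 0, -1],
    [-264, 145, 140, 0, 0, 0, -1],
    [-264, 145, 192, 0, 0, 0, -1],
  ],
)

```text
time_s: 3.45
ee_pos: [0.5876, -0.1448, 0.0801]
tool_rot: [[0.05, 0.999, 0.002], [0.999, -0.05, 0.001], [0.001, 0.002, -1.0]]
wrist_force: [1.1, -0.0, -0.4]
grip_width: 0.0002
```

```bash
python3 d.py .587 -.145 .039 -2.8
```

```text
t 3.45 pos [ 0.5876 -0.1448  0.0801] yaw -2.8 j [-10.5  35.1  28.8 102.8 -22.1  47.7  26.2] F [ 1.1 -0.  -0.4] 0.0002027115194390656
shift mm [-0.3 -0.6 41.1] rot [ 0.09 -0.04 -0.04]
```

>>> drive_tool(
  series=[
    [0, 0, 41, 0, 0, 0, -1],
    [0, 0, 41, 0, 0, 0, -1],
    [10, 0, 41, 0, 0, 0, -1],
    [20, 0, 41, 0, 0, 0, -1],
    [32, 0, 41, 0, 0, 0, -1],
    [44, 0, 41, 0, 0, 0, -1],
    [56, 0, 41, 0, 0, 0, -1],
    [68, 0, 41, 0, 0, 0, -1],
    [80, 0, 41, 0, 0, 0, -1],
    [90, 0, 41, 0, 0, 0, -1],
  ],
)

```text
time_s: 4.45
ee_pos: [0.5921, -0.0536, 0.0392]
tool_rot: [[0.049, 0.999, 0.002], [0.999, -0.049, 0.001], [0.001, 0.002, -1.0]]
wrist_force: [1.3, -3.3, 1.1]
grip_width: -0.0002
```

>>> drive_tool(
  series=[
    [2, 0, 0, 0, 0, 0, -1],
    [4, 0, 0, 0, 0, 0, -1],
    [6, 0, 0, 0, 0, 0, -1],
    [7, 0, 0, 0, 0, 0, -1],
  ],
)

```text
time_s: 4.85
ee_pos: [0.5923, -0.0469, 0.0391]
tool_rot: [[0.05, 0.999, 0.001], [0.999, -0.05, 0.001], [0.001, 0.001, -1.0]]
wrist_force: [0.7, -2.2, -1.0]
grip_width: 0.0001
```

```bash
cat > tab.py <<'E'
from h import *
p=viewer.camera("scene"); q=viewer.camera("top")
h=np.array([.6,.115]); 
for n,p in(("scene",p),("top",q)):
  v,u=np.nonzero(p["z_map"]>0);P=world(p,np.ones((384,512),bool));H=cv2.cvtColor(p["pixels"],cv2.COLOR_BGR2HSV)[v,u]
  d=P[:,:2]-h; jy=d@[.049,.9988]; jx=d@[.9988,-.049]
  m=(abs(jx)<.04)&(jy<-.05)&(jy>-.3)&(P[:,2]>.03)&(P[:,2]<.07)&(H[:,0]>5)&(H[:,0]<22)&(H[:,1]>150)
  print(n,m.sum(),"tab jy",np.percentile(jy[m],[2,50,98]).round(4),"z",np.percentile(P[m,2],[2,98]).round(4))
  m=(abs(jx)<.04)&(abs(jy)<.06)&(P[:,2]>.04)&(P[:,2]<.055)
  print("module",m.sum(),np.percentile(jy[m],[1,99]).round(4) if m.any() else "",np.percentile(jx[m],[1,99]).round(4) if m.any() else "")
  cv2.imwrite(f"pics/t_{n}.png",p["pixels"])
E
python3 tab.py; python3 d.py .587 -.145 .039 -2.8
```

```text
scene 117 tab jy [-0.1516 -0.1414 -0.1381] z [0.0317 0.0581]
module 138 [-0.0336  0.0319] [0.0089 0.0297]
t 4.95 pos [ 0.5923 -0.0467  0.0391] yaw -2.8 j [-18.8  37.6  27.1 105.2 -24.2  42.9  18.6] F [ 0.2 -1.2 -0.1] -0.0001904410775368131
shift mm [-98.4  -0.4   0. ] rot [ 0.07 -0.05 -0.04]Traceback (most recent call last):
  File "tab.py", line 8, in <module>
    print(n,m.sum(),"tab jy",np.percentile(jy[m],[2,50,98]).round(4),"z",np.percentile(P[m,2],[2,98]).round(4))
                             ~~~~~~~~~~~~~^^^^^^^^^^^^^^^^^
    return _quantile_unchecked(
        a, q, axis, out, overwrite_input, method, keepdims, weights)
    return _ureduce(a,
                    func=_quantile_ureduce_func,
    ...<5 lines>...
                    overwrite_input=overwrite_input,
                    method=method)
    r = func(a, **kwargs)
    result = _quantile(arr,
                       quantiles=q,
    ...<2 lines>...
                       out=out,
                       weights=wgt)
    slices_having_nans = np.isnan(arr[-1, ...])
                                  ~~~^^^^^^^^^
IndexError: index -1 is out of bounds for axis 0 with size 0
```

Almost in; no stop force felt yet, so I push on gently until it shows.

>>> drive_tool(
  series=[
    [2, 0, 0, 0, 0, 0, -1],
    [3, 0, 0, 0, 0, 0, -1],
    [4, 0, 0, 0, 0, 0, -1],
  ],
)

```text
time_s: 5.25
ee_pos: [0.5923, -0.0457, 0.0392]
tool_rot: [[0.052, 0.999, 0.002], [0.999, -0.052, -0.002], [-0.002, 0.002, -1.0]]
wrist_force: [-0.4, -19.4, -2.8]
grip_width: 0.0001
```

>>> drive_tool(
  series=[
    [-5, 0, 0, 0, 0, 0, -1],
    [-15, 0, 0, 0, 0, 0, -1],
    [-15, 0, -40, 0, 0, 0, -1],
    [-15, 0, -90, 0, 0, 0, -1],
    [-15, 0, -140, 0, 0, 0, -1],
    [-15, 0, -190, 0, 0, 0, -1],
    [-15, 0, -210, 0, 0, 0, 0],
    [-15, 0, -210, 0, 0, 0, 1],
  ],
)

```text
time_s: 6.05
ee_pos: [0.5923, -0.0607, 0.2526]
tool_rot: [[0.052, 0.999, 0.007], [0.999, -0.052, -0.001], [-0.001, 0.007, -1.0]]
wrist_force: [-0.6, 0.6, 0.1]
grip_width: 0.0285
```

```bash
python3 tab.py 2>/dev/null; python3 d.py .600 .115 .246 51; cat > balls.py <<'E'
from h import *
for n in("top","scene"):
  p=viewer.camera(n);v,u=np.nonzero(p["z_map"]>0);P=world(p,np.ones((384,512),bool));C=p["pixels"][v,u].astype(int);H=cv2.cvtColor(p["pixels"],cv2.COLOR_BGR2HSV)[v,u].astype(int)
  T=(np.hypot(P[:,0]-.6,P[:,1]-.115)<.068)&(P[:,2]>.15)&(P[:,2]<.19)
  r=T&((H[:,0]<8)|(H[:,0]>172))&(H[:,1]>120); b=T&(C.max(1)<70)&(np.hypot(P[:,0]-.6,P[:,1]-.115)>.035)
  B=[ballc(P[m]) if m.sum()>8 else None for m in(r,b)]
  print(n,r.sum(),b.sum(),[x.round(4) if x is not None else None for x in B])
  for x,o in zip(B,(0,180)):
    if x is not None: print("  turn mod 2pi", np.radians((-2.8-np.degrees(np.arctan2(x[1]-.115,x[0]-.6))+o)%360).round(2), "by height",((.1705-x[2])/.00127).round(2))
  if None not in [None if x is None else 1 for x in B]: print("  mid",((B[0]+B[1])/2).round(4))
E
python3 balls.py
```

```text
scene 113 tab jy [-0.1472 -0.14   -0.1364] z [0.0311 0.058 ]
module 131 [-0.0321  0.0319] [0.0087 0.03  ]
t 6.15 pos [ 0.591  -0.0602  0.249 ] yaw -3.0 j [-24.2  22.6  35.1  97.  -14.   64.8  11.9] F [-0.   0.2 -0.3] 0.043457373726428196
shift mm [ 1.755e+02 -1.000e-01  2.700e+00] rot [ 4.000e-02  1.300e-01 -5.396e+01]
top 48 39 [array([0.6301, 0.0742, 0.1694]), array([0.571 , 0.155 , 0.1704])]
  turn mod 2pi 0.89 by height 0.84
  turn mod 2pi 0.89 by height 0.07
  mid [0.6005 0.1146 0.1699]
scene 47 51 [array([0.6319, 0.0751, 0.1683]), array([0.5726, 0.1556, 0.1688])]
  turn mod 2pi 0.85 by height 1.76
  turn mod 2pi 0.93 by height 1.36
  mid [0.6023 0.1153 0.1685]
```

>>> drive_tool(
  series=[
    [175, 1, 0, 0, 0, -54, 1],
    [175, 1, 0, 0, 0, -54, 1],
    [175, 1, 0, 0, 0, -54, 1],
    [175, 1, 0, 0, 0, -54, 1],
    [175, 1, 0, 0, 0, -54, 1],
    [175, 1, 0, 0, 0, -54, 1],
    [175, 1, 0, 0, 0, -54, 1],
    [175, 1, 0, 0, 0, -54, 1],
  ],
)

```text
time_s: 7.05
ee_pos: [0.6003, 0.1142, 0.2463]
tool_rot: [[-0.778, 0.629, -0.002], [0.629, 0.778, -0.003], [0.0, -0.003, -1.0]]
wrist_force: [-0.0, -0.4, -0.0]
grip_width: 0.0854
```

```bash
python3 d.py .601 .115 .151 51
```

```text
t 7.05 pos [0.6003 0.1142 0.2463] yaw 51.1 j [-29.7  22.7  21.1  94.1  -8.7  65.   44.6] F [-0.  -0.4 -0. ] 0.08537848631941204
shift mm [-0.1  1.4 95.3] rot [-0.2  -0.01  0.06]
```

>>> drive_tool(
  series=[
    [0, 1, 40, 0, 0, 0, 1],
    [0, 1, 70, 0, 0, 0, 1],
    [0, 1, 95, 0, 0, 0, 1],
    [0, 1, 95, 0, 0, 0, 0],
    [0, 1, 95, 0, 0, 0, -0.2],
    [0, 1, 95, 0, 0, 0, -1],
    [0, 1, 95, 0, 0, 0, -1],
    [0, 1, 95, 0, 0, 0, -1],
    [0, 1, 95, 0, 0, 0, -1],
  ],
  grip_force=30,
)

```text
time_s: 7.95
ee_pos: [0.6011, 0.1146, 0.1526]
tool_rot: [[-0.778, 0.629, -0.001], [0.629, 0.778, -0.002], [-0.001, -0.002, -1.0]]
wrist_force: [-3.6, -1.7, 6.9]
grip_width: 0.0231
```

>>> drive_tool(
  series=[
    [0, 0, 0.2, 0, 0, 8, -1],
    [0, 0, 0.4, 0, 0, 16, -1],
    [0, 0, 0.5, 0, 0, 24, -1],
    [0, 0, 0.7, 0, 0, 32, -1],
    [0, 0, 0.9, 0, 0, 40, -1],
    [0, 0, 1.1, 0, 0, 48, -1],
    [0, 0, 1.2, 0, 0, 56, -1],
    [0, 0, 1.4, 0, 0, 64, -1],
    [0, 0, 1.6, 0, 0, 72, -1],
    [0, 0, 1.8, 0, 0, 80, -1],
  ],
)

```text
time_s: 8.95
ee_pos: [0.6004, 0.1145, 0.151]
tool_rot: [[0.489, 0.872, -0.002], [0.872, -0.489, -0.002], [-0.003, -0.001, -1.0]]
wrist_force: [-5.5, -1.1, -2.6]
grip_width: 0.0229
```

```bash
python3 d.py .601 .115 .151 -29; python3 balls.py
```

```text
t 8.95 pos [0.6004 0.1145 0.151 ] yaw -29.3 j [-41.8  32.3  38.3  99.5 -23.3  56.5 -23.9] F [-5.5 -1.1 -2.6] 0.022949374766853582
shift mm [ 0.7  0.3 -0. ] rot [-0.06  0.17 -0.3 ]
top 49 0 [array([0.5662, 0.079 , 0.1682]), None]
  turn mod 2pi 2.28 by height 1.78
scene 10 51 [array([0.5668, 0.081 , 0.1672]), array([0.6376, 0.1507, 0.1673])]
  turn mod 2pi 2.3 by height 2.63
  turn mod 2pi 2.33 by height 2.52
  mid [0.6022 0.1159 0.1672]
```

>>> drive_tool(
  series=[
    [0, 0, 0.2, 0, 0, 8, -1],
    [0, 0, 0.4, 0, 0, 16, -1],
    [0, 0, 0.5, 0, 0, 24, -1],
    [0, 0, 0.7, 0, 0, 32, -1],
    [0, 0, 0.9, 0, 0, 40, -1],
    [0, 0, 1.1, 0, 0, 48, -1],
    [0, 0, 1.2, 0, 0, 56, -1],
    [0, 0, 1.4, 0, 0, 64, -1],
    [0, 0, 1.6, 0, 0, 72, -1],
    [0, 0, 1.8, 0, 0, 80, -1],
  ],
)

```text
time_s: 10.05
ee_pos: [0.6001, 0.1151, 0.1493]
tool_rot: [[0.942, -0.335, -0.003], [-0.335, -0.942, -0.002], [-0.002, 0.002, -1.0]]
wrist_force: [-1.8, 1.2, -5.7]
grip_width: 0.0231
```

>>> drive_tool(
  series=[
    [0, 0, 0.2, 0, 0, 8, -1],
    [0, 0, 0.4, 0, 0, 16, -1],
    [0, 0, 0.5, 0, 0, 20, -1],
    [0, 0, 0.5, 0, 0, 20, -1],
  ],
)

```text
time_s: 10.45
ee_pos: [0.6001, 0.1153, 0.1488]
tool_rot: [[0.77, -0.638, -0.003], [-0.638, -0.77, -0.002], [-0.001, 0.003, -1.0]]
wrist_force: [1.4, -0.7, -6.3]
grip_width: 0.0226
```

```bash
python3 d.py .601 .115 .151 -129; python3 balls.py
```

```text
t 10.45 pos [0.6001 0.1153 0.1488] yaw -129.6 j [ -55.4   42.9   61.6  100.   -41.8   63.6 -109.7] F [ 1.4 -0.7 -6.3] 0.02262563467278165
shift mm [ 0.9 -0.4 -2.2] rot [ 0.18  0.07 -0.65]
top 46 33 [array([0.5715, 0.1552, 0.1657]), array([0.6297, 0.0748, 0.1656])]
  turn mod 2pi 4.05 by height 3.8
  turn mod 2pi 4.03 by height 3.85
  mid [0.6006 0.115  0.1656]
scene 57 40 [array([0.5727, 0.1557, 0.1648]), array([0.6313, 0.0749, 0.1647])]
  turn mod 2pi 4.07 by height 4.51
  turn mod 2pi 4.0 by height 4.58
  mid [0.602  0.1153 0.1647]
```

>>> drive_tool(
  series=[
    [0, 0, 0, 0, 0, 0, 1],
    [0, 0, 0, 0, 0, 0, 1],
    [0, 0, 0, 0, 0, 0, 1],
    [0, 0, -25, 0, 0, 0, 1],
    [0, 0, -50, 0, 0, 0, 1],
    [0, 0, -50, 0, 0, -90, 1],
    [0, 0, -50, 0, 0, -90, 1],
    [0, 0, -50, 0, 0, -90, 1],
    [0, 0, -50, 0, 0, -90, 1],
    [0, 0, -50, 0, 0, -90, 1],
  ],
)

```text
time_s: 11.55
ee_pos: [0.6003, 0.1154, 0.1991]
tool_rot: [[0.998, 0.068, -0.003], [0.068, -0.998, -0.001], [-0.003, 0.001, -1.0]]
wrist_force: [0.5, 0.3, -0.3]
grip_width: 0.0853
```

>>> drive_tool(
  series=[
    [0, 0, 0, 0, 0, -100, 1],
    [0, 0, 0, 0, 0, -100, 1],
    [0, 0, 0, 0, 0, -100, 1],
    [0, 0, 0, 0, 0, -100, 1],
    [0, 0, 0, 0, 0, -100, 1],
    [0, 0, 0, 0, 0, -100, 1],
    [0, 0, 0, 0, 0, -100, 1],
    [0, 0, 0, 0, 0, -100, 1],
    [0, 0, 0, 0, 0, -100, 1],
    [0, 0, 0, 0, 0, -100, 1],
  ],
)

```text
time_s: 12.55
ee_pos: [0.6003, 0.1153, 0.1994]
tool_rot: [[0.003, 1.0, -0.002], [1.0, -0.003, -0.001], [-0.001, -0.002, -1.0]]
wrist_force: [-0.4, -0.4, 0.3]
grip_width: 0.0855
```

```bash
python3 d.py .601 .115 .1988 51; python3 balls.py
```

```text
t 12.55 pos [0.6003 0.1153 0.1994] yaw -0.2 j [-39.2  27.6  34.2  97.2 -17.4  60.7   0.5] F [-0.4 -0.4  0.3] 0.08552069418596976
shift mm [-0.3  0.7  0.6] rot [ -0.14  -0.   -51.15]
top 0 29 [None, array([0.6296, 0.074 , 0.1656])]
  turn mod 2pi 4.04 by height 3.83
scene 58 41 [array([0.5729, 0.1558, 0.1649]), array([0.6317, 0.0745, 0.165 ])]
  turn mod 2pi 4.08 by height 4.42
  turn mod 2pi 4.0 by height 4.35
  mid [0.6023 0.1151 0.1649]
```

>>> drive_tool(
  series=[
    [0, 0.5, 0, 0, 0, -51, 1],
    [0, 0.5, 0, 0, 0, -51, 1],
    [0, 0.5, 0, 0, 0, -51, 1],
    [0, 0.5, 0, 0, 0, -51, 1],
    [0, 0.5, 0, 0, 0, -51, 1],
    [0, 0.5, 0, 0, 0, -51, 1],
    [0, 0.5, 0, 0, 0, -51, 1],
    [0, 0.5, 25, 0, 0, -51, 1],
    [0, 0.5, 51, 0, 0, -51, 1],
    [0, 0.5, 51, 0, 0, -51, 1],
  ],
)

```text
time_s: 13.65
ee_pos: [0.5991, 0.1148, 0.1457]
tool_rot: [[-0.769, 0.639, -0.007], [0.639, 0.769, -0.002], [0.004, -0.006, -1.0]]
wrist_force: [0.1, -0.2, 0.0]
grip_width: 0.0858
```

>>> drive_tool(
  series=[
    [0, 0, 0, 0, 0, 0, 0],
    [0, 0, 0, 0, 0, 0, -0.2],
    [0, 0, 0, 0, 0, 0, -1],
    [0, 0, 0, 0, 0, 0, -1],
    [0, 0, 0, 0, 0, 0, -1],
    [0, 0, 0, 0, 0, 0, -1],
    [0, 0, 0, 0, 0, 0, -1],
  ],
  grip_force=40,
)

```text
time_s: 14.35
ee_pos: [0.5998, 0.1153, 0.1466]
tool_rot: [[-0.769, 0.639, -0.005], [0.639, 0.769, -0.001], [0.003, -0.004, -1.0]]
wrist_force: [1.5, 3.1, 7.5]
grip_width: 0.0225
```

>>> drive_tool(
  series=[
    [0, 0, 0.2, 0, 0, 8, -1],
    [0, 0, 0.4, 0, 0, 16, -1],
    [0, 0, 0.5, 0, 0, 24, -1],
    [0, 0, 0.7, 0, 0, 32, -1],
    [0, 0, 0.9, 0, 0, 40, -1],
    [0, 0, 1.1, 0, 0, 48, -1],
    [0, 0, 1.2, 0, 0, 56, -1],
    [0, 0, 1.4, 0, 0, 64, -1],
    [0, 0, 1.6, 0, 0, 72, -1],
    [0, 0, 1.8, 0, 0, 80, -1],
  ],
)

```text
time_s: 15.35
ee_pos: [0.6006, 0.1156, 0.145]
tool_rot: [[0.501, 0.865, -0.003], [0.865, -0.501, -0.001], [-0.002, -0.002, -1.0]]
wrist_force: [8.3, 1.6, -7.9]
grip_width: 0.0224
```

```bash
python3 d.py .601 .115 .151 -29; python3 balls.py
```

```text
t 15.35 pos [0.6006 0.1156 0.145 ] yaw -30.1 j [-43.4  33.6  40.8  99.8 -25.6  56.5 -22.9] F [ 8.3  1.6 -7.9] 0.022401707532916315
shift mm [-0.3  0.6 -6. ] rot [-0.11  0.12 -1.08]
top 0 34 [None, array([0.5651, 0.0794, 0.164 ])]
  turn mod 2pi 5.44 by height 5.09
scene 59 7 [array([0.6374, 0.1506, 0.1628]), None]
  turn mod 2pi 5.47 by height 6.03
```

>>> drive_tool(
  series=[
    [0, 0, 0.2, 0, 0, 8, -1],
    [0, 0, 0.4, 0, 0, 16, -1],
    [0, 0, 0.5, 0, 0, 24, -1],
    [0, 0, 0.7, 0, 0, 32, -1],
    [0, 0, 0.9, 0, 0, 40, -1],
    [0, 0, 1.1, 0, 0, 48, -1],
    [0, 0, 1.2, 0, 0, 56, -1],
    [0, 0, 1.4, 0, 0, 64, -1],
    [0, 0, 1.6, 0, 0, 72, -1],
    [0, 0, 1.8, 0, 0, 80, -1],
  ],
)

```text
time_s: 16.45
ee_pos: [0.6011, 0.1148, 0.1432]
tool_rot: [[0.937, -0.349, -0.002], [-0.349, -0.937, -0.002], [-0.001, 0.003, -1.0]]
wrist_force: [5.8, -5.1, -6.9]
grip_width: 0.0228
```

>>> drive_tool(
  series=[
    [0, 0, 0.2, 0, 0, 8, -1],
    [0, 0, 0.4, 0, 0, 16, -1],
    [0, 0, 0.5, 0, 0, 20, -1],
    [0, 0, 0.5, 0, 0, 20, -1],
  ],
)

```text
time_s: 16.85
ee_pos: [0.6011, 0.1145, 0.1427]
tool_rot: [[0.76, -0.65, -0.002], [-0.65, -0.76, -0.003], [0.001, 0.004, -1.0]]
wrist_force: [0.1, -2.3, -0.5]
grip_width: 0.0227
```

```bash
python3 d.py .601 .115 .151 -129; python3 balls.py
```

```text
t 16.85 pos [0.6011 0.1145 0.1427] yaw -130.5 j [ -56.3   45.    63.8  100.2  -44.5   64.4 -108.5] F [ 0.1 -2.3 -0.5] 0.022719611755885293
shift mm [-0.4 -0.3 -8.3] rot [ 0.21 -0.05 -1.53]
top 41 49 [array([0.629 , 0.0744, 0.1614]), array([0.5717, 0.156 , 0.1615])]
  turn mod 2pi 0.9 by height 7.17
  turn mod 2pi 0.92 by height 7.11
  mid [0.6003 0.1152 0.1614]
scene 48 55 [array([0.6311, 0.075 , 0.1606]), array([0.5737, 0.1558, 0.1604])]
  turn mod 2pi 0.86 by height 7.82
  turn mod 2pi 0.95 by height 7.93
  mid [0.6024 0.1154 0.1605]
```

>>> drive_tool(
  series=[
    [0, 0, 0, 0, 0, 0, 1],
    [0, 0, 0, 0, 0, 0, 1],
    [0, 0, 0, 0, 0, 0, 1],
    [0, 0, -25, 0, 0, 0, 1],
    [0, 0, -50, 0, 0, 0, 1],
    [0, 0, -50, 0, 0, -90, 1],
    [0, 0, -50, 0, 0, -90, 1],
    [0, 0, -50, 0, 0, -90, 1],
    [0, 0, -50, 0, 0, -90, 1],
    [0, 0, -50, 0, 0, -90, 1],
  ],
)

```text
time_s: 17.95
ee_pos: [0.6011, 0.1148, 0.1929]
tool_rot: [[0.999, 0.053, -0.001], [0.053, -0.999, -0.002], [-0.002, 0.002, -1.0]]
wrist_force: [-0.6, -1.0, 0.2]
grip_width: 0.0853
```

>>> drive_tool(
  series=[
    [0, 0, 0, 0, 0, -100, 1],
    [0, 0, 0, 0, 0, -100, 1],
    [0, 0, 0, 0, 0, -100, 1],
    [0, 0, 0, 0, 0, -100, 1],
    [0, 0, 0, 0, 0, -100, 1],
    [0, 0, 0, 0, 0, -100, 1],
    [0, 0, 0, 0, 0, -100, 1],
    [0, 0, 0, 0, 0, -100, 1],
    [0, 0, 0, 0, 0, -100, 1],
    [0, 0, 0, 0, 0, -100, 1],
  ],
)

```text
time_s: 18.95
ee_pos: [0.6011, 0.1148, 0.193]
tool_rot: [[0.018, 1.0, -0.001], [1.0, -0.018, -0.002], [-0.002, -0.001, -1.0]]
wrist_force: [-0.5, 0.2, -0.2]
grip_width: 0.0854
```

```bash
python3 d.py .601 .115 .1430 48; python3 balls.py
```

```text
t 18.95 pos [0.6011 0.1148 0.193 ] yaw -1.0 j [-40.6  28.6  36.3  97.5 -18.9  60.3   0.9] F [-0.5  0.2 -0.2] 0.08543044080228217
shift mm [ 0.3 -0.1 50. ] rot [ -0.12   0.1  -49.02]
top 43 0 [array([0.6299, 0.0741, 0.1617]), None]
  turn mod 2pi 0.89 by height 6.94
scene 49 53 [array([0.6308, 0.0743, 0.1609]), array([0.5731, 0.1557, 0.1608])]
  turn mod 2pi 0.87 by height 7.58
  turn mod 2pi 0.94 by height 7.63
  mid [0.602  0.115  0.1608]
```

>>> drive_tool(
  series=[
    [0, 0, 0, 0, 0, -49, 1],
    [0, 0, 0, 0, 0, -49, 1],
    [0, 0, 0, 0, 0, -49, 1],
    [0, 0, 0, 0, 0, -49, 1],
    [0, 0, 0, 0, 0, -49, 1],
    [0, 0, 0, 0, 0, -49, 1],
    [0, 0, 0, 0, 0, -49, 1],
    [0, 0, 25, 0, 0, -49, 1],
    [0, 0, 49, 0, 0, -49, 1],
    [0, 0, 49, 0, 0, -49, 1],
  ],
)

```text
time_s: 20.05
ee_pos: [0.5996, 0.1144, 0.1415]
tool_rot: [[-0.737, 0.676, -0.005], [0.676, 0.737, -0.003], [0.002, -0.006, -1.0]]
wrist_force: [-0.4, 0.2, 0.2]
grip_width: 0.0853
```

>>> drive_tool(
  series=[
    [0, 0, 0, 0, 0, 0, 0],
    [0, 0, 0, 0, 0, 0, -0.2],
    [0, 0, 0, 0, 0, 0, -1],
    [0, 0, 0, 0, 0, 0, -1],
    [0, 0, 0, 0, 0, 0, -1],
    [0, 0, 0, 0, 0, 0, -1],
    [0, 0, 0, 0, 0, 0, -1],
  ],
  grip_force=40,
)

```text
time_s: 20.75
ee_pos: [0.6003, 0.1149, 0.1424]
tool_rot: [[-0.737, 0.676, -0.004], [0.676, 0.737, -0.002], [0.001, -0.004, -1.0]]
wrist_force: [2.8, 3.3, 5.9]
grip_width: 0.0228
```

>>> drive_tool(
  series=[
    [0, 0, 0.2, 0, 0, 8, -1],
    [0, 0, 0.4, 0, 0, 16, -1],
    [0, 0, 0.5, 0, 0, 24, -1],
    [0, 0, 0.7, 0, 0, 32, -1],
    [0, 0, 0.9, 0, 0, 40, -1],
    [0, 0, 1.1, 0, 0, 48, -1],
    [0, 0, 1.2, 0, 0, 56, -1],
    [0, 0, 1.4, 0, 0, 64, -1],
    [0, 0, 1.5, 0, 0, 68, -1],
    [0, 0, 1.5, 0, 0, 68, -1],
  ],
)

```text
time_s: 21.75
ee_pos: [0.6005, 0.115, 0.141]
tool_rot: [[0.352, 0.936, -0.003], [0.936, -0.352, -0.003], [-0.004, -0.002, -1.0]]
wrist_force: [4.1, 1.4, 0.2]
grip_width: 0.023
```

```bash
python3 d.py .601 .115 .142 -29; python3 balls.py; python3 -c "
from h import *
print(bot.get_state()['ft_torque'])"
```

```text
t 21.75 pos [0.6005 0.115  0.141 ] yaw -20.6 j [-43.1  33.7  40.3  99.9 -25.5  56.1 -13.5] F [4.1 1.4 0.2] 0.02304278308831536
shift mm [ 0.1  0.5 -1. ] rot [-0.1   0.21  8.38]
top 48 0 [array([0.5732, 0.0736, 0.1597]), None]
  turn mod 2pi 2.1 by height 8.52
scene 32 63 [array([0.5752, 0.0742, 0.1593]), array([0.6287, 0.1571, 0.1593])]
  turn mod 2pi 2.07 by height 8.83
  turn mod 2pi 2.12 by height 8.79
  mid [0.602  0.1157 0.1593]
[ 0.27273463 -0.60019713 -0.03733163]
```

>>> drive_tool(
  series=[
    [0, 0, 0.1, 0, 0, 4, -1],
    [0, 0, 0.2, 0, 0, 7, -1],
    [0, 0, 0.2, 0, 0, 9, -1],
    [0, 0, 0.2, 0, 0, 9, -1],
  ],
)

```text
time_s: 22.25
ee_pos: [0.6004, 0.1147, 0.1409]
tool_rot: [[0.491, 0.871, -0.003], [0.871, -0.491, -0.003], [-0.004, -0.002, -1.0]]
wrist_force: [0.8, -1.0, 1.5]
grip_width: 0.0226
```

```bash
python3 d.py .601 .115 .142 -29; python3 balls.py; python3 -c "
from h import *
print(bot.get_state()['ft_torque'])"
```

```text
t 22.25 pos [0.6004 0.1147 0.1409] yaw -29.4 j [-44.4  34.4  42.3 100.  -27.   56.5 -21. ] F [ 0.8 -1.   1.5] 0.02255002589892799
shift mm [ 0.5  0.4 -1.1] rot [-0.1   0.22 -0.4 ]
top 47 0 [array([0.5689, 0.0762, 0.1603]), None]
  turn mod 2pi 2.2 by height 8.04
scene 15 60 [array([0.5685, 0.0774, 0.1598]), array([0.6338, 0.1531, 0.1593])]
  turn mod 2pi 2.22 by height 8.42
  turn mod 2pi 2.25 by height 8.84
  mid [0.6012 0.1152 0.1595]
[-0.34622008 -0.07473649  0.01064823]
```

>>> drive_tool(
  series=[
    [0, 0, 0, 0, 0, 0, 1],
    [0, 0, 0, 0, 0, 0, 1],
    [0, 0, 0, 0, 0, 0, 1],
    [0, 0, -25, 0, 0, 0, 1],
    [0, 0, -60, 0, 0, 0, 1],
    [0, 0, -100, 0, 0, 0, 1],
    [-100, 0, -120, 0, 0, 0, 1],
    [-150, 0, -120, 0, 0, 0, 1],
    [-200, 0, -120, 0, 0, 0, 1],
    [-200, 0, -120, 0, 0, 0, 1],
  ],
)

```text
time_s: 23.35
ee_pos: [0.5022, -0.0596, 0.2616]
tool_rot: [[0.489, 0.872, -0.003], [0.872, -0.489, -0.002], [-0.003, -0.002, -1.0]]
wrist_force: [0.3, -0.8, 0.2]
grip_width: 0.0853
```

```bash
python3 balls.py; python3 tab.py 2>/dev/null; python3 - <<'E'
from h import *
p=viewer.camera("top"); q=viewer.camera("scene")
a=p["pixels"][130:230,165:305]; b=q["pixels"][175:290,190:310]
cv2.imwrite("pics/e.png",np.hstack([cv2.resize(a,None,fx=3.4,fy=3.4,interpolation=2)[:340],cv2.resize(b,(320,340),interpolation=2)]))
for t in["multimeter","screwdriver","tape","juice","solvent","wrench","mug"]:
  r=viewer.outline_of(t,p)
  print(t,np.array(r[0]["rect"]).round() if r else None)
s=bot.get_state();print(s["ee_pos"],s["wrist_force"],s["time_s"])
E
```

```text
top 48 30 [array([0.568 , 0.0766, 0.1594]), array([0.6328, 0.1541, 0.1604])]
  turn mod 2pi 2.22 by height 8.72
  turn mod 2pi 2.22 by height 7.91
  mid [0.6004 0.1153 0.1599]
scene 36 54 [array([0.57  , 0.0769, 0.1591]), array([0.6341, 0.1543, 0.1593])]
  turn mod 2pi 2.19 by height 8.99
  turn mod 2pi 2.24 by height 8.82
  mid [0.602  0.1156 0.1592]
scene 115 tab jy [-0.1471 -0.1401 -0.137 ] z [0.0305 0.0574]
module 136 [-0.032   0.0319] [0.0078 0.0302]
multimeter [334. 216. 373. 272.]
screwdriver [224. 139. 250. 144.]
tape [202. 202. 219. 220.]
juice [361. 184. 407. 218.]
solvent [377. 159. 401. 184.]
wrench [108. 256. 133. 314.]
mug [ 90. 176. 136. 207.]
[ 0.50354345 -0.05789734  0.26138522] [0.03044643 0.04168774 0.15068178] 24.0
```

View pics/e.png

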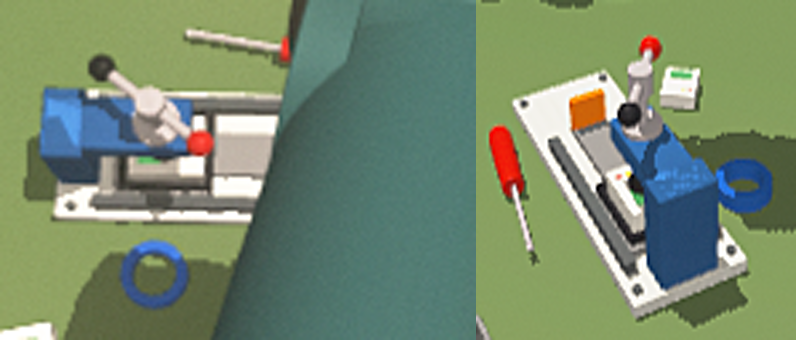

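The picture shows the carrier in, with the module under the arm (about 160,165 in the left crop). The red ball is at (200,143) and the black ball at (102,68), which puts the handle at about 8.5 rad. The robot is clear and the bystanders have not moved.

```bash
python3 -c "
from plant import bot
print(bot.close_job())"
```

```text
the job is handed in; nothing more can be done
None
```

I pushed the carrier in and screwed the T-handle down to its lower stop, then let go and handed the job in at about 24 s. It reports no verdict.

- **Carrier:** I pushed the orange tab with the closed fingers until the stop pushed back with about 19 N.
- **Handle:** I turned it clockwise in three goes (180°, 180° and about 75°), re-gripping between them. I gripped it by the hub, not by the ball ends as the task said.

**Last checks:**
- **Handle angle:** the ball positions put it at about 8.5 rad, with the stop at 8.5.
- **Carrier and module:** the module is centred within about 1 mm of the screw axis along the slide direction. The tab reads about 3 mm further in than its nominal position, within what the cameras can resolve. Sideways the module was only partly visible, so I did not check that centring.
- **Robot and bystanders:** the robot was clear, with wrist force near zero. The other things showed no movement in the top camera, except that the screwdriver was partly hidden by the arm there. It looks unmoved in the scene picture.

**Not measured or in disagreement:**
- **Pad force:** I inferred it only from the handle angle.
- **Handle height:** the estimates scattered from 7.9 to 9.0 rad, which is camera noise of 1 to 2 mm, so I relied on the angle.
- **Torque at the stop:** the reading showed no clear rise. The stop is judged from the tool turning about 9° while the handle turned about 7°.

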